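# Park the carrier and hang the case covers

## Task

Push the empty carrier along the rollers until it is fully home against the end stop in the station bay. Then hang both U-shaped case covers astride the carrier's bar, the long one in the long span and the short one in the short span, each sitting flat on the bar, straight along it and about centred across it, and leave the carrier fully home. Do not disturb the tweezers block, the standoff, the rocker switch or the circuit board.

Things in the scene. Friction and masses are not known exactly. Their poses are not given: they have to be found in the camera images.
- bed: Fixed roller bed, 500 mm long (y), 110 mm wide (x), origin on the table under its centre. Eleven free steel rollers, tops 26 mm above the table. Side guides 96 mm apart inside, 38 mm high; 48 mm high along the bay (y +65 to +235 mm). End stop at the +y end, 75 mm high, face at y = +235 mm.
- post_top (a point): Top of a fixed dark post past the end stop, 180 mm high, with a 50 by 30 mm head: an obstacle.
- bay_home (a point): Where the carrier's origin is when it is fully home against the end stop: on bed, at y = +117.5 mm, z = 26 mm; axes as the bed's.
- carrier: Loose carrier on the rollers, 0.5 kg: plate 235 long (y) x 90 wide (x) x 8 mm. Origin at the centre of its underside; +y points to the bay. At each end an upright end plate 50 mm wide, 10 mm thick, outer faces at y = +-117.5 mm, tops 87 mm above the underside. Along y between them a level flat steel bar 14 mm wide, 12 mm thick, its top 75 mm above the underside.
- divider (a point): Top of the 6 mm thick, 36 mm wide divider on the carrier's bar, 12 mm above the bar's top. It leaves a long span of 120 mm (trailing side, -y) and a short span of 88 mm (bay side, +y).
- long_seat (a point): Middle of the long span, on the bar's top face; axes as the carrier's.
- short_seat (a point): Middle of the short span, on the bar's top face; axes as the carrier's.
- long_cover: The long cover. U-shaped beige plastic case cover, 100 mm long, standing on its two legs like an upside-down trough: 58 mm wide over the legs, 50 mm tall, walls and roof 4 mm thick, 50 mm clear between the legs, ends open. Origin at the centre of its footprint, level with the feet; x across the legs, y along its length, z up. The two ends are alike.
- short_cover: The short cover. U-shaped beige plastic case cover, 70 mm long, standing on its two legs like an upside-down trough: 58 mm wide over the legs, 50 mm tall, walls and roof 4 mm thick, 50 mm clear between the legs, ends open. Origin at the centre of its footprint, level with the feet; x across the legs, y along its length, z up. The two ends are alike.
- long_cover_roof (a point): Centre of the underside of the long cover's roof, 46 mm above its feet; lies on long_seat when hung.
- short_cover_roof (a point): Centre of the underside of the short cover's roof, 46 mm above its feet; lies on short_seat when hung.
- tweezers_block: Bystander: chrome block 50 x 36 x 45 mm with two steel tweezers standing in it to 137 mm high. Origin at the centre of its underside.
- standoff: Bystander: white nylon standoff, 18 mm across, 28 mm tall, upright, close beside the long cover. Origin at the centre of its underside.
- switch: Bystander: black rocker switch, 36 x 26 x 22 mm, close beside the short cover. Origin at the centre of its underside.
- board: Bystander: green circuit board 60 x 90 mm with small parts, 14 mm high, left of the bed. Origin at the centre of its underside.
Mind the look-alikes: they are no part of the job. What is shaped like the long_cover but green, red or yellow is not meant.

How it is judged (in metres and radians):
On the way, in this order (a step that is already met when the one before it is completed fails the run):
1. the carrier is fully home in the bay (within 8 mm of the end stop) (y of carrier in the frame of bay_home between -0.008 and 0.008 m and x of carrier in the frame of bay_home between -0.008 and 0.008 m and z of carrier in the frame of bay_home between -0.006 and 0.006 m), for 0.2 s.
2. both covers hang on their spans of the bar (x of long_cover_roof in the frame of long_seat between -0.012 and 0.012 m and y of long_cover_roof in the frame of long_seat between -0.015 and 0.015 m and z of long_cover_roof in the frame of long_seat between -0.005 and 0.005 m and angle between each of long_cover, short_cover's own z axis and vertical below 0.14 rad and angle between the y axis of each of long_cover, short_cover and the y axis of carrier, either way round below 0.2 rad and linear speed of each of long_cover, short_cover below 0.03 m/s and x of short_cover_roof in the frame of short_seat between -0.012 and 0.012 m and y of short_cover_roof in the frame of short_seat between -0.015 and 0.015 m and z of short_cover_roof in the frame of short_seat between -0.005 and 0.005 m), for 0.2 s.
At the end, for the whole second after the job is handed in: The carrier's origin is within 8 mm of bay_home along x and y (6 mm in z); each cover's roof point is within 12 mm across the bar, 15 mm along it and 5 mm in height of its own seat, the cover upright within 0.14 rad, parallel to the bar within 0.2 rad, and at rest (below 0.03 m/s) (all of step 1 and all of step 2); the robot touches nothing.
It fails at once if the tweezers block is moved more than 15 mm or tipped over (distance of tweezers_block from where it was at the start of the episode above 0.015 m or angle between tweezers_block's own z axis and vertical above 0.5 rad).
It fails at once if the standoff is moved more than 15 mm or tipped over (distance of standoff from where it was at the start of the episode above 0.015 m or angle between standoff's own z axis and vertical above 0.5 rad).
It fails at once if the rocker switch is moved more than 15 mm or tipped over (distance of switch from where it was at the start of the episode above 0.015 m or angle between switch's own z axis and vertical above 0.5 rad).
It fails at once if the circuit board is moved more than 15 mm or tipped over (distance of board from where it was at the start of the episode above 0.015 m or angle between board's own z axis and vertical above 0.5 rad).
It also fails if it takes over 72 s, if anything falls off the work surface, if the arm or the gripper's body presses on something with over 40 N, if the wrist force passes 120 N, or if a joint passes its speed limit or range.

## Robot

A 7-joint arm with a two-finger parallel gripper is mounted at the origin on the work surface. World frame = base frame: x ahead of the robot, y to its left, z up, the work surface at z = 0. Lengths are in mm, angles in rad, forces in N, time in s.
With the tool pointing down it reaches from about 350 to 900 mm from the base axis. Payload 19.9 kg.
Tool frame: the origin (TCP) lies on the centre line of the jaws, within the pads' length; the fingertips stand 25 mm ahead of it and the grasp point (between the pads) lies 6 mm ahead of it (robot.tip_extent is the distance from the TCP to the fingertips, in mm); z points along the fingers, y is the line along which they close (so a half turn about z gives the same grasp; the last joint's range is limited). The gripper opens to 94 mm and grips with 3 to 60 N. Pads are 16 mm wide; open, the fingers measure 119 mm over their backs; the gripper's body (75 mm by 177 mm) begins 78 mm behind the grasp point.
Start: joints at [-1.351, 0.417, -0.01, 1.614, 0.005, 1.111, -0.053], TCP at [161.752, 603.687, 230.425] pointing down, gripper open.
Joint ranges: [-2.81, 2.81], [-0.39, 2.02], [-1.27, 1.25], [0.06, 2.57], [-1.19, 4.33], [0.19, 2], [-2.82, 2.82]. Speed limits (rad/s): [1.89, 1.89, 2.39, 2.39, 3.01, 3.01, 3.01].

## Interface

Orientations are given as a unit quaternion [x, y, z, w].
In Python, from station import robot gives the robot as it stands.
- The arm moves only by the tool arm_command, never from a script. Its argument "rows" is a list that holds one entry, the list of rows, each a list of 4 numbers: the shift along the tool's x, y, z as a fraction of full scale, then the turn about the tool's z as a fraction of full scale. A call has exactly 8 rows; each row shifts and turns the commanded pose from where the row before left it, along the tool's axes as they then stand; what a row does not reach is not made up. Full scale, the value 1, is 30 mm for a shift and 0.1 rad for a turn. A row lasts 1/12 s, in which the tool goes at most 41.7 mm and 7.16 degrees, less where a joint would pass 70% of its speed; a pose out of reach is approached as far as the arm can. A call with a number of a shift or a turn outside -1 to 1 is refused whole. A call with a gripper value outside its range is refused whole. "fingers" is the opening, from -1 (shut) to 1 (fully open), set as the call begins (left out, the last holds). The fingers move at their own pace and stop on an object; "newtons" is the grip in N (left out, the last holds). Time passes only in rows, so rows that do not move let the fingers close, or fill a call up. It gives the time, the measured TCP pose, the force, the opening and the grip force at its end, in the units of the state.
- robot.state(): the state, without advancing time (a new reading comes with each control period).
- robot.snapshot(name): name is "scene" or "side" or "wrist"; returns the picture (420x560x3 uint8, red, green, blue); there is no depth.
- robot.camera_model(name): a dict with "fx", "fy", "cx", "cy" (pixels), "view" (4x4, takes a point from world to camera coordinates). Camera axes: x right, y down, z forward; pixel columns grow to the right and rows downward; lengths in mm; the calibration is good to about 2 mm. A picture is of the moment at which its call begins: read the wrist's pose just before it. camera_model takes no time and is no camera call; for the wrist camera it gives the pose at the moment of the call.
- robot.sign_off(): hands the job in; it is judged then, once.
The state is a dict: "clock": time; "qpos": joint angles; "joint_vel": joint speeds; "tau": joint torques, N m; "eef_pos": TCP position; "tcp_rot": TCP orientation; "contact_force": force on the tool from outside, world axes, zero at the start; "wrist_torque": the same for the moment, N m; "gripper_width": opening from 0.0 (shut) to 1.0 (fully open); "finger_force": force on a finger pad.
Only numpy, scipy, OpenCV 4.12 (cv2) and the standard library are available. Lean on these libraries where they do the work, as an engineer would, in place of code of your own. Each camera call takes 0.05 s, during which the arm holds its last target. There are 200 camera calls.

## Working session

There is one attempt and no reset: what is moved stays moved. The work goes in short steps, Python scripts to look and compute and a tool call to move; the robot and the scene stay as the last step left them, time stands still between calls to the robot, and variables do not carry over. Pictures are saved under pics/ and viewed, at most 10 in all, crops included, and the job is handed in when it is done.

Besides the shell and the picture viewer there is one more tool, called after "Emit:" as name(argument=value, ...) on one line, values as JSON. arm_command: Moves the arm, as the interface text tells. Shift numbers are shares of 30 mm and turn numbers shares of 0.1 rad, none past 1 either way. Its arguments: {"type":"object","properties":{"rows":{"type":"array"},"fingers":{"type":"number"},"newtons":{"type":"number"}},"required":["rows"]}

```bash
mkdir -p pics; python3 - <<'E'
from station import robot
import cv2,numpy as np
s=robot.state();print({k:np.round(v,3).tolist() for k,v in s.items()})
for n in("scene","side"):
    im=robot.snapshot(n);cv2.imwrite(f"pics/{n}0.png",im[:,:,::-1])
    c=robot.camera_model(n);print(n,c["fx"],c["cx"],c["cy"],np.round(c["view"],3).tolist())
    big=cv2.resize(im[:,:,::-1],(800,600),interpolation=cv2.INTER_CUBIC);cv2.imwrite(f"pics/{n}0b.png",big)
E
```

```text
{'clock': 0.0, 'qpos': [-1.35, 0.418, -0.01, 1.614, 0.005, 1.111, -0.053], 'joint_vel': [-0.001, -0.001, -0.001, 0.0, 0.001, 0.0, 0.001], 'tau': [-0.0, -85.125, 0.639, -42.6, -0.049, 0.019, 0.0], 'eef_pos': [161.666, 603.363, 229.82], 'tcp_rot': [0.131, 0.991, -0.001, -0.0], 'contact_force': [0.477, 0.176, -0.198], 'wrist_torque': [-0.011, -0.015, -0.002], 'finger_force': 0.0, 'gripper_width': 0.994}
scene 380.90495654405987 282.43415183767235 216.41423515084637 [[-0.76, 0.65, -0.004, 310.449], [0.534, 0.62, -0.576, -249.346], [-0.372, -0.44, -0.818, 1465.324], [0.0, 0.0, 0.0, 1.0]]
side 494.7519693492906 273.5976736552829 211.34046746226136 [[0.991, -0.136, -0.013, -461.262], [-0.107, -0.709, -0.697, 202.045], [0.086, 0.692, -0.716, 1185.51], [0.0, 0.0, 0.0, 1.0]]
```

View pics/scene0b.png

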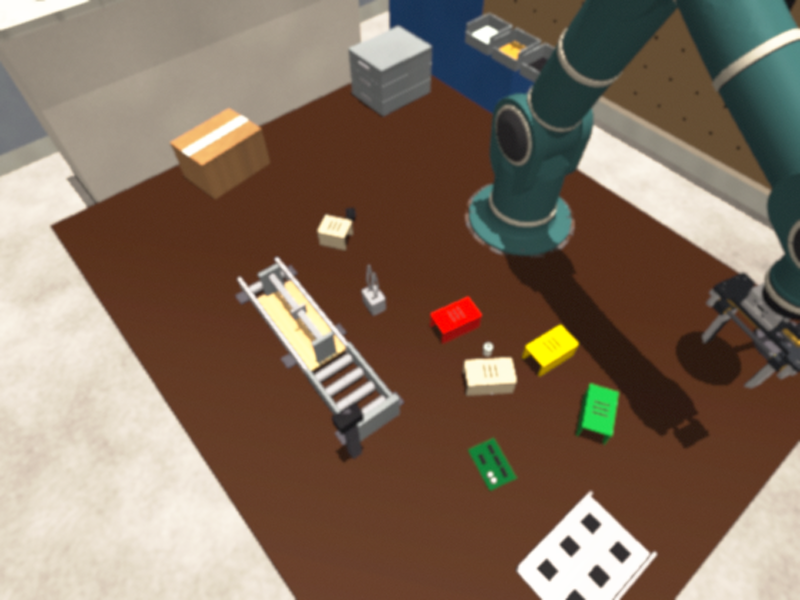

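View pics/side0b.png

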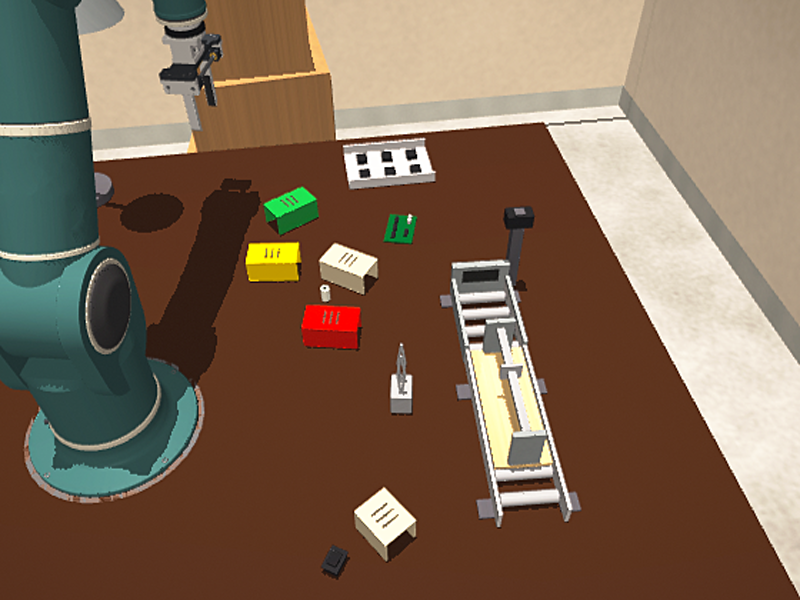

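The scene picture (800x600 scale) shows the long-shaped covers: beige (490,376), red (456,318), yellow (551,349) and green (599,410). The beige one at scene (490,376) and side (349,267) is the long cover, because beige is specified. The short beige cover is at scene (335,231) and side (385,522), next to the black switch. The carrier sits in the bed, with the bay end near the dark post. I'll take enlarged crops to confirm.

```bash
python3 - <<'E'
import cv2,numpy as np
S=cv2.imread("pics/scene0.png");D=cv2.imread("pics/side0.png")
def crop(im,x,y,w,h,k):
    c=cv2.resize(im[y:y+h,x:x+w],None,fx=k,fy=k,interpolation=cv2.INTER_CUBIC)
    for i in range(0,w,10):
        cv2.line(c,(i*k,0),(i*k,6 if i%20 else 12),(255,255,0),1)
        if i%20==0: cv2.putText(c,str(x+i),(i*k+2,22),0,.35,(255,255,0),1)
    for j in range(0,h,10):
        cv2.line(c,(0,j*k),(6 if j%20 else 12,j*k),(255,255,0),1)
        if j%20==0 and j: cv2.putText(c,str(y+j),(14,j*k+4),0,.35,(255,255,0),1)
    return c
a=np.vstack([np.hstack([crop(D,210,160,80,60,5),crop(D,220,335,80,60,5)]),np.hstack([crop(S,305,230,80,60,5),crop(S,205,135,80,60,5)])])
cv2.imwrite("pics/m1.png",a)
b=np.hstack([crop(D,300,170,110,200,3),crop(S,160,170,130,200,3)])[:600]
cv2.imwrite("pics/m2.png",b);print(b.shape)
E
```

```text
(600, 720, 3)
```

View pics/m1.png

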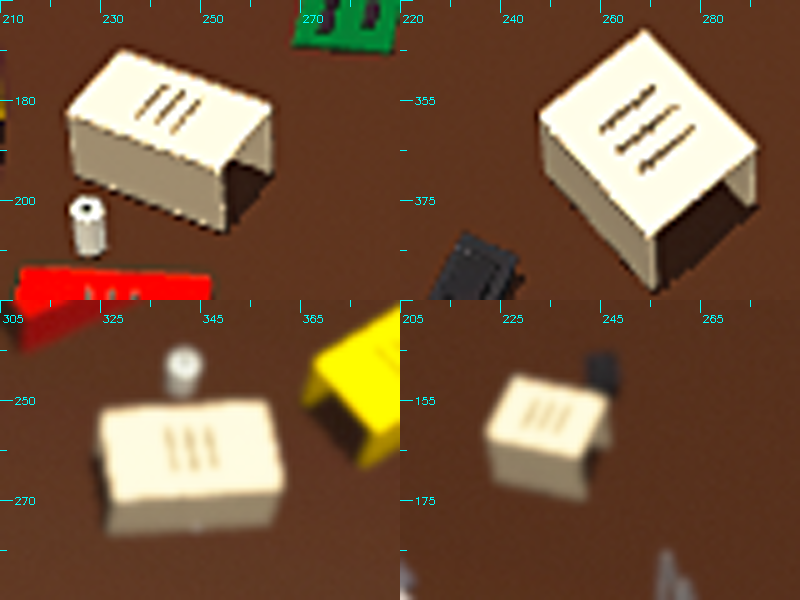

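View pics/m2.png

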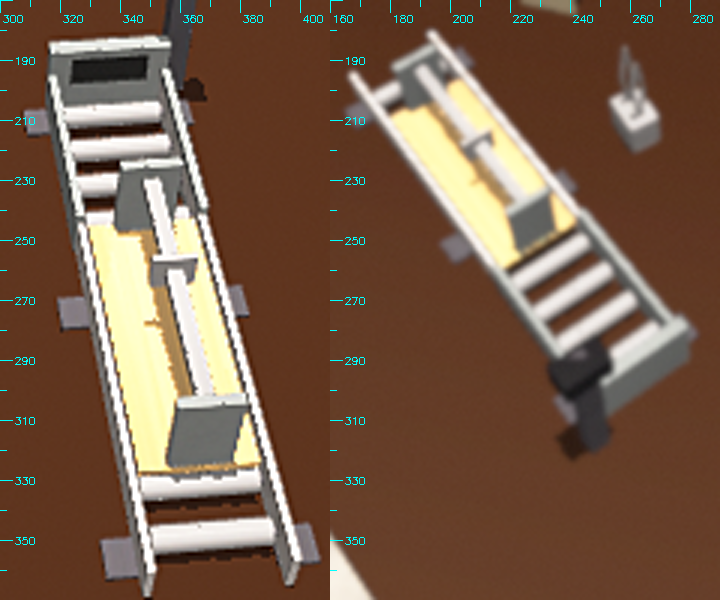

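```bash
cat > fit.py <<'E'
from station import robot
import numpy as np
from scipy.optimize import least_squares
C={n:robot.camera_model(n) for n in("scene","side")}
def proj(c,P):
    v=np.asarray(c["view"]);q=np.asarray(P)@v[:3,:3].T+v[:3,3]
    return np.c_[c["fx"]*q[:,0]/q[:,2]+c["cx"],c["fy"]*q[:,1]/q[:,2]+c["cy"]]
def place(p,L):
    c,s=np.cos(p[3]),np.sin(p[3]);return np.asarray(L,float)@np.array([[c,s,0],[-s,c,0],[0,0,1]])+p[:3]
def fit(obs,x0,name):
    # obs: list of (cam, model point, pixel)
    f=lambda p:np.concatenate([(proj(C.get(o[0],o[0]) if isinstance(o[0],str) else o[0],place(p,[o[1]]))[0]-o[2]) for o in obs])
    r=least_squares(f,x0,loss="soft_l1",x_scale=[100,100,100,1])
    print(name,np.round(r.x,3).tolist(),"px res",np.round(r.fun.reshape(-1,2),1).tolist());return r.x
E
cat > m.py <<'E'
from fit import *
def cov(Ly,x0,name,sd,sc):
    h=Ly/2
    return fit([("side",(a*29,b*h,z),p) for a,b,z,p in sd]+[("scene",(a*29,b*h,z),p) for a,b,z,p in sc],x0,name)
# long: side view, axis y along left->right (yaw ~ -pi/2-ish): +y end right, +x end is toward camera
l=cov(100,[480,300,0,-1.9],"long",
 [(1,-1,50,(223.6,182.4)),(1,1,50,(254.2,193.6)),(-1,1,50,(264.4,181.4)),(-1,-1,50,(234.4,170)),(1,-1,0,(225,195.2)),(1,1,0,(254.6,206.2)),(-1,1,0,(264.4,194.4))] if 0 else
 [(-1,-1,50,(223.6,182.4)),(-1,1,50,(254.2,193.6)),(1,1,50,(264.4,181.4)),(1,-1,50,(234.4,170)),(-1,-1,0,(225,195.2)),(-1,1,0,(254.6,206.2)),(1,1,0,(264.4,194.4))],
 [(-1,1,50,(325,252)),(-1,-1,50,(358.4,250.2)),(1,-1,50,(361.6,267.4)),(1,1,50,(327,270)),(1,1,0,(326.4,276.8)),(1,-1,0,(359.6,275))])
s=cov(70,[520,-280,0,-2.2],"short",
 [(-1,-1,50,(248,358.2)),(-1,1,50,(270.4,382.2)),(1,1,50,(291.4,364.6)),(1,-1,50,(268.6,341)),(-1,-1,0,(249.6,370.6)),(-1,1,0,(270.8,393.2)),(1,1,0,(291,376.6))],
 [(-1,-1,50,(246.6,153.2)),(-1,1,50,(228.4,150)),(1,1,50,(222.4,161.4)),(1,-1,50,(240.4,166.6)),(1,1,0,(224.2,171.8)),(1,-1,0,(242.2,175)),(-1,-1,0,(247.2,164))])
c=fit([("side",(-25,-117.5,87),(359.3,306.7)),("side",(25,-117.5,87),(382,304.7)),("side",(-25,-117.5,8),(356,325)),
 ("side",(-25,107.5,87),(341,226)),("side",(25,107.5,87),(361,225)),("side",(-18,11.5,87),(350,256.7)),("side",(18,11.5,87),(365.3,255.7)),
 ("side",(-45,-117.5,8),(344.3,327.7)),("side",(45,-117.5,8),(386.7,324.3)),
 ("scene",(25,117.5,87),(219.3,238.3)),("scene",(-25,117.5,87),(234,233.3)),("scene",(25,117.5,8),(222.3,253.3)),("scene",(-25,117.5,8),(235,247.3)),
 ("scene",(25,-107.5,87),(182.3,192.3)),("scene",(-25,-107.5,87),(195.7,184.7)),("scene",(18,17.5,87),(204,220)),("scene",(-18,17.5,87),(214.7,214.3))],[700,0,26,0.1],"carrier")
b=fit([("side",(-55,235,75),(316.7,186.7)),("side",(55,235,75),(356.7,185.3)),("side",(-51.5,-250,38),(349.3,356.7)),("side",(51.5,-250,38),(396.7,355)),
 ("scene",(51.5,-250,38),(166.7,194.3)),("scene",(-51.5,-250,38),(194.3,180.3)),("scene",(-55,250,75),(280,276))],[700,60,0,0.1],"bed")
E
python3 m.py
```

```text
long [421.225, 295.861, -8.091, -1.222] px res [[-0.5, -0.4], [0.6, -22.8], [-0.4, 1.3], [-2.8, 24.5], [-0.4, -0.4], [0.9, -22.6], [0.0, 1.1], [20.3, 26.8], [0.3, 2.5], [-20.3, -22.7], [0.3, 0.0], [-0.6, 0.7], [-20.2, -22.3]]
short [420.843, -256.803, -5.748, -1.167] px res [[-1.1, 0.8], [5.6, -39.2], [-0.6, 0.4], [-7.6, 41.1], [-1.5, -0.2], [5.5, -38.5], [-0.5, -0.3], [-1.0, 1.9], [7.6, 17.9], [-0.3, 1.2], [-8.4, -16.5], [-0.3, 0.1], [-8.7, -15.4], [-0.5, 0.5]]
carrier [649.612, -78.862, 24.948, -0.064] px res [[-1.0, -0.7], [0.1, -0.4], [-1.7, 1.3], [-0.9, 0.1], [-0.1, -0.2], [0.3, 0.6], [0.8, 0.5], [0.9, -0.7], [-0.7, -0.3], [-0.4, 3.3], [-0.6, -0.5], [0.2, 1.7], [1.2, -0.8], [-0.6, 0.8], [-0.1, 1.1], [-0.4, -2.2], [-0.9, -2.3]]
bed [652.141, -24.438, 0.667, -0.062] px res [[-0.5, -0.4], [-0.1, -1.5], [-0.6, 2.2], [1.2, 0.2], [0.7, -0.2], [-0.4, -0.1], [0.0, 2.6]]
```

```bash
sed -i 's/(a\*29,/(-a*29,/g' m.py; cat >> m.py <<'E'
def tri(ps,pd):
    r=least_squares(lambda P:np.r_[proj(C["scene"],[P])[0]-ps,proj(C["side"],[P])[0]-pd],[600,0,50]);return np.round(r.x),np.round(r.fun,1)
print("tweezer tip",tri((259,185.5),(281.5,241.5)),"block top ctr",tri((261.5,201),(281,265)))
print("post head",tri((244,293),(363,151)))
print("standoff top",tri((341.5,247),(227.5,200.5)))
cb=place([0,0,0,-b[3]],[c[:3]-b[:3]]);print("carrier in bed",cb, "home world",place(b,[(0,117.5,26)]))
E
python3 m.py
```

```text
long [421.57, 293.379, -2.99, -2.21] px res [[-0.5, -0.3], [-0.5, 0.1], [-0.2, -0.3], [-0.4, 0.1], [-0.5, -0.3], [-0.1, 0.3], [0.2, -0.5], [-0.1, 0.5], [-0.9, 0.3], [-0.5, 0.1], [0.5, -0.4], [-0.4, 0.4], [-1.2, 0.1]]
short [421.798, -256.902, -2.693, -2.549] px res [[-0.7, 0.1], [-0.5, 0.4], [-0.1, -0.4], [-0.1, 0.2], [-1.1, -0.9], [-0.5, 0.3], [-0.0, -1.1], [-1.3, 1.4], [-1.1, 1.0], [-0.7, 0.8], [-0.3, -0.6], [-0.7, -0.3], [-0.8, 0.3], [-0.8, 0.0]]
carrier [649.612, -78.862, 24.948, -0.064] px res [[-1.0, -0.7], [0.1, -0.4], [-1.7, 1.3], [-0.9, 0.1], [-0.1, -0.2], [0.3, 0.6], [0.8, 0.5], [0.9, -0.7], [-0.7, -0.3], [-0.4, 3.3], [-0.6, -0.5], [0.2, 1.7], [1.2, -0.8], [-0.6, 0.8], [-0.1, 1.1], [-0.4, -2.2], [-0.9, -2.3]]
bed [652.141, -24.438, 0.667, -0.062] px res [[-0.5, -0.4], [-0.1, -1.5], [-0.6, 2.2], [1.2, 0.2], [0.7, -0.2], [-0.4, -0.1], [0.0, 2.6]]
tweezer tip (array([481., -28., 148.]), array([-0.4,  0.1, -0.3, -0.1])) block top ctr (array([478., -28.,  65.]), array([-1. ,  0.4, -0.7, -0.2]))
post head (array([735., 233., 166.]), array([-0.2,  0.1, -0.2, -0. ]))
standoff top (array([374., 251.,  19.]), array([ 1.1, -0.6,  1. ,  0.4]))
carrier in bed [[  0.84123155 -54.47582223  24.28097607]] home world [[659.40711505  92.83687932  26.66732547]]
```

```bash
cat > plan.py <<'E'
import numpy as np
from scipy.spatial.transform import Rotation as R
def pose(s):
    M=R.from_quat(s["tcp_rot"]).as_matrix();return np.array(s["eef_pos"]),np.arctan2(M[1,0],M[0,0])
def plan(wps,start=None):
    """wps: (x,y,z,theta_deg[,rows]); prints the constant row (tool x,y,z,turn fractions) per call"""
    if start is None:
        from station import robot
        s=robot.state();p,th=pose(s);print("now",np.round(p,1),"th",round(np.degrees(th),1),"t",round(float(s["clock"]),2),"q",np.round(s["qpos"],2),"F",np.round(s["contact_force"],1),"w",np.round(s["gripper_width"],3),"ff",np.round(s["finger_force"],1))
    else: p,th=np.array(start[:3],float),np.radians(start[3])
    for w in wps:
        n=w[4] if len(w)>4 else 8
        d=(th-np.radians(w[3])+np.pi)%(2*np.pi)-np.pi;t=d/n
        A=sum(np.array([[np.cos(a),np.sin(a)],[np.sin(a),-np.cos(a)]]) for a in th-t*np.arange(n))
        ab=np.linalg.solve(A,np.array(w[:2])-p[:2])/30;c=(p[2]-w[2])/n/30
        print(w,n,"rows",np.round([*ab,c,t/.1],3))
        p=np.array(w[:3],float);th=np.radians(w[3])
E
python3 - <<'E'
from plan import plan
plan([(262,436,220,149),(360,268,210,132),(455,100,210,115),(548,-70,200,100),(640,-232,190,86.4),(640,-232,85,86.4)])
E
```

```text
now [161.7 603.4 229.9] th 165.0 t 0.1 q [-1.35  0.42 -0.01  1.61  0.    1.11 -0.05] F [ 0.2 -0.2 -0.4] w 1.002 ff 0.0
(262, 436, 220, 149) 8 rows [-0.651 -0.492  0.041  0.349]
(360, 268, 210, 132) 8 rows [-0.758 -0.296  0.042  0.371]
(455, 100, 210, 115) 8 rows [-0.804 -0.071  0.     0.371]
(548, -70, 200, 100) 8 rows [-0.797  0.144  0.042  0.327]
(640, -232, 190, 86.4) 8 rows [-0.702  0.335  0.042  0.297]
(640, -232, 85, 86.4) 8 rows [0.    0.    0.438 0.   ]
```

Emit:
arm_command(rows=[[[-0.65,-0.49,0.04,0.35],[-0.65,-0.49,0.04,0.35],[-0.65,-0.49,0.04,0.35],[-0.65,-0.49,0.04,0.35],[-0.65,-0.49,0.04,0.35],[-0.65,-0.49,0.04,0.35],[-0.65,-0.49,0.04,0.35],[-0.65,-0.49,0.04,0.35]]], fingers=-1, newtons=25)

```text
clock: 0.77
eef_pos: [262.4, 435.4, 220.5]
tcp_rot: [0.269, 0.963, -0.0, -0.0]
contact_force: [-0.2, 0.6, 0.2]
gripper_width: 0.47
finger_force: 0.0
```

Emit:
arm_command(rows=[[[-0.76,-0.3,0.04,0.37],[-0.76,-0.3,0.04,0.37],[-0.76,-0.3,0.04,0.37],[-0.76,-0.3,0.04,0.37],[-0.76,-0.3,0.04,0.37],[-0.76,-0.3,0.04,0.37],[-0.76,-0.3,0.04,0.37],[-0.76,-0.3,0.04,0.37]]])

```text
clock: 1.43
eef_pos: [360.0, 266.3, 211.1]
tcp_rot: [0.408, 0.913, -0.0, -0.0]
contact_force: [1.0, -0.5, 0.9]
gripper_width: 0.006
finger_force: 0.0
```

Emit:
arm_command(rows=[[[-0.8,-0.07,0,0.37],[-0.8,-0.07,0,0.37],[-0.8,-0.07,0,0.37],[-0.8,-0.07,0,0.37],[-0.8,-0.07,0,0.37],[-0.8,-0.07,0,0.37],[-0.8,-0.07,0,0.37],[-0.8,-0.07,0,0.37]]])

```text
clock: 2.1
eef_pos: [454.7, 99.4, 211.2]
tcp_rot: [0.538, 0.843, -0.0, -0.0]
contact_force: [0.9, 0.5, 0.1]
gripper_width: 0.002
finger_force: 0.0
```

Tracking is accurate, so I'll continue.

Emit:
arm_command(rows=[[[-0.8,0.14,0.04,0.33],[-0.8,0.14,0.04,0.33],[-0.8,0.14,0.04,0.33],[-0.8,0.14,0.04,0.33],[-0.8,0.14,0.04,0.33],[-0.8,0.14,0.04,0.33],[-0.8,0.14,0.04,0.33],[-0.8,0.14,0.04,0.33]]])

```text
clock: 2.77
eef_pos: [547.0, -71.6, 201.4]
tcp_rot: [0.644, 0.765, -0.0, -0.0]
contact_force: [0.1, 0.0, 0.7]
gripper_width: 0.005
finger_force: 0.0
```

Emit:
arm_command(rows=[[[-0.7,0.33,0.04,0.3],[-0.7,0.33,0.04,0.3],[-0.7,0.33,0.04,0.3],[-0.7,0.33,0.04,0.3],[-0.7,0.33,0.04,0.3],[-0.7,0.33,0.04,0.3],[-0.7,0.33,0.04,0.3],[-0.7,0.33,0.04,0.3]]])

```text
clock: 3.43
eef_pos: [637.3, -233.2, 191.6]
tcp_rot: [0.731, 0.683, -0.0, -0.0]
contact_force: [-0.2, -0.5, 0.1]
gripper_width: 0.004
finger_force: 0.0
```

```bash
python3 - <<'E'
from plan import plan
from station import robot
import cv2
plan([(640,-232,85,86.4),(650,-68,85,86.4,16)])
print(robot.camera_model("wrist"))
im=robot.snapshot("wrist");cv2.imwrite("pics/w1.png",cv2.resize(im[:,:,::-1],None,fx=1.4,fy=1.4,interpolation=cv2.INTER_CUBIC))
E
```

```text
now [ 637.3 -233.2  191.6] th 86.1 t 3.43 q [-0.11  0.62  0.62  1.52 -0.38  1.13  0.52] F [-0.2 -0.5  0.1] w 0.004 ff 0.0
(640, -232, 85, 86.4) 8 rows [ 0.006  0.011  0.444 -0.007]
(650, -68, 85, 86.4, 16) 16 rows [ 0.342 -0.001  0.     0.   ]
{'fx': 311.8535637128298, 'fy': 311.8535637128298, 'cx': 278.9202948855595, 'cy': 213.30455520111698, 'view': array([[ 9.97665838e-01, -6.82836981e-02, -4.59746712e-04,
        -6.51642815e+02],
       [-6.55572736e-02, -9.59671725e-01,  2.73372317e-01,
        -1.99686523e+02],
       [-1.91080787e-02, -2.72704083e-01, -9.61908189e-01,
         3.03410177e+02],
       [ 0.00000000e+00,  0.00000000e+00,  0.00000000e+00,
         1.00000000e+00]])}
```

View pics/w1.png

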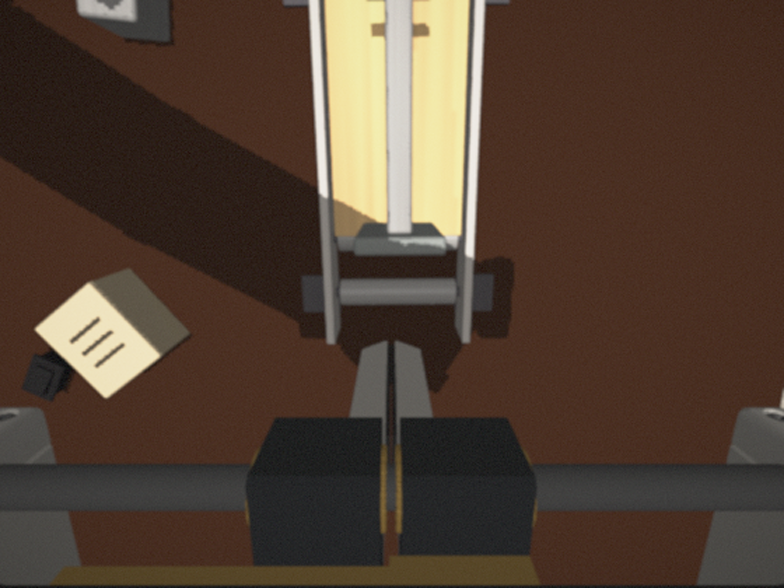

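The wrist view shows the carrier ahead: bar centre at (400,228), end-plate top edge at (400,237–254) and fingers at (391,345). The short cover and switch are well clear on the left. I'll check the alignment of the bar by back-projection.

```bash
cat > bp.py <<'E'
import numpy as np
def bp(c,px,z):
    v=np.asarray(c["view"]);Rm=v[:3,:3];o=-Rm.T@v[:3,3]
    d=Rm.T@np.array([(px[0]-c["cx"])/c["fx"],(px[1]-c["cy"])/c["fy"],1]);return np.round(o+d*(z-o[2])/d[2],1)
E
python3 - <<'E'
from bp import bp
from station import robot
c=robot.camera_model("wrist")
for px,z in [((400,230),101),((398.5,2),101),((355,254),113),((445,254),113),((357,238),113),((332,342),38),((466,342),38),((321,60),38),((477,60),38)]: print(px,z,bp(c,(px[0]/1.4,px[1]/1.4),z))
E
```

```text
(400, 230) 101 [ 646.3 -188.1  101. ]
(398.5, 2) 101 [653.1 -77.6 101. ]
(355, 254) 113 [ 621.1 -197.7  113. ]
(445, 254) 113 [ 669.4 -201.3  113. ]
(357, 238) 113 [ 623.  -189.2  113. ]
(332, 342) 38 [ 590.1 -276.2   38. ]
(466, 342) 38 [ 691.  -283.6   38. ]
(321, 60) 38 [604.4 -85.3  38. ]
(477, 60) 38 [703.  -92.6  38. ]
```

Emit:
arm_command(rows=[[[0,0,0.44,0],[0,0,0.44,0],[0,0,0.44,0],[0,0,0.44,0],[0,0,0.44,0],[0,0,0.44,0],[0,0,0.44,0],[0,0,0.44,0]]])

```text
clock: 4.15
eef_pos: [636.9, -232.2, 85.1]
tcp_rot: [0.73, 0.683, -0.0, -0.0]
contact_force: [-0.3, -0.0, -0.2]
gripper_width: 0.007
finger_force: 0.0
```

Emit:
arm_command(rows=[[[0.3,0.1,0,0],[0.3,0.1,0,0],[0.2,0,0,0],[0.25,0,0,0],[0.3,0,0,0],[0.35,0,0,0],[0.4,0,0,0],[0.4,0,0,0]]])

```text
clock: 4.82
eef_pos: [648.1, -157.1, 87.0]
tcp_rot: [0.73, 0.683, 0.0, 0.0]
contact_force: [-1.0, -3.1, 2.5]
gripper_width: 0.002
finger_force: 1.7
```

Emit:
arm_command(rows=[[[0.4,0,0,0],[0.4,0,0,0],[0.4,0,0,0],[0.35,0,0,0],[0.3,0,0,0],[0.25,0,0,0],[0.2,0,0,0],[0.2,0,0,0]]])

```text
clock: 5.48
eef_pos: [652.9, -82.7, 86.4]
tcp_rot: [0.73, 0.683, -0.0, -0.0]
contact_force: [-1.1, -2.5, 0.0]
gripper_width: 0.004
finger_force: 1.2
```

Emit:
arm_command(rows=[[[0.15,0,0,0],[0.15,0,0,0],[0.15,0,0,0],[0.15,0,0,0],[0.1,0,0,0],[0.1,0,0,0],[0.1,0,0,0],[0.1,0,0,0]]])

```text
clock: 6.15
eef_pos: [655.0, -53.0, 86.4]
tcp_rot: [0.73, 0.683, -0.0, -0.0]
contact_force: [-0.5, -0.9, -2.2]
gripper_width: 0.007
finger_force: 0.6
```

Emit:
arm_command(rows=[[[0.1,0,0,0],[0.1,0,0,0],[0.1,0,0,0],[0.08,0,0,0],[0.08,0,0,0],[0.08,0,0,0],[0.05,0,0,0],[0,0,0,0]]])

```text
clock: 6.82
eef_pos: [656.2, -35.7, 86.5]
tcp_rot: [0.73, 0.683, -0.0, 0.0]
contact_force: [-0.8, -2.2, -0.4]
gripper_width: 0.002
finger_force: 1.4
```

Emit:
arm_command(rows=[[[0.06,0,0,0],[0.06,0,0,0],[0.06,0,0,0],[0.06,0,0,0],[0.06,0,0,0],[0,0,0,0],[0,0,0,0],[0,0,0,0]]])

```text
clock: 7.48
eef_pos: [656.3, -35.4, 87.4]
tcp_rot: [0.733, 0.681, -0.003, 0.004]
contact_force: [-4.0, -38.8, 4.1]
gripper_width: 0.005
finger_force: 19.6
```

Force jumped to 39 N at TCP y≈-35.5, so the carrier is against the stop. I'll back off, rise and measure the bar.

Emit:
arm_command(rows=[[[-0.15,0,0,0],[-0.3,0,0,0],[-0.6,0,0,0],[-0.6,0,-0.6,0],[-0.4,0,-1,0],[0,0,-1,0],[0,0,-1,0],[0,0,-1,0]]], fingers=0.7)

```text
clock: 8.15
eef_pos: [652.5, -87.9, 226.0]
tcp_rot: [0.73, 0.683, 0.0, -0.0]
contact_force: [0.4, 0.7, 0.3]
gripper_width: 0.539
finger_force: 0.0
```

```bash
python3 - <<'E'
from plan import plan
from station import robot
import cv2,pickle
c=robot.camera_model("wrist")
im=robot.snapshot("wrist");cv2.imwrite("pics/w2.png",cv2.resize(im[:,:,::-1],None,fx=1.4,fy=1.4,interpolation=cv2.INTER_CUBIC))
pickle.dump(c,open("w2.pkl","wb"))
plan([(540,-240,210,110),(421.8,-256.9,190,124),(421.8,-256.9,50,124)])
E
```

```text
now [654.6 -88.4 232.1] th 86.2 t 8.2 q [-0.35  0.55  0.64  1.54 -0.35  1.17  0.29] F [ 1.8 -0.5  6.4] w 0.579 ff 0.0
(540, -240, 210, 110) 8 rows [-0.577 -0.551  0.092 -0.52 ]
(421.8, -256.9, 190, 124) 8 rows [ 0.154 -0.474  0.083 -0.305]
(421.8, -256.9, 50, 124) 8 rows [0.    0.    0.583 0.   ]
```

View pics/w2.png

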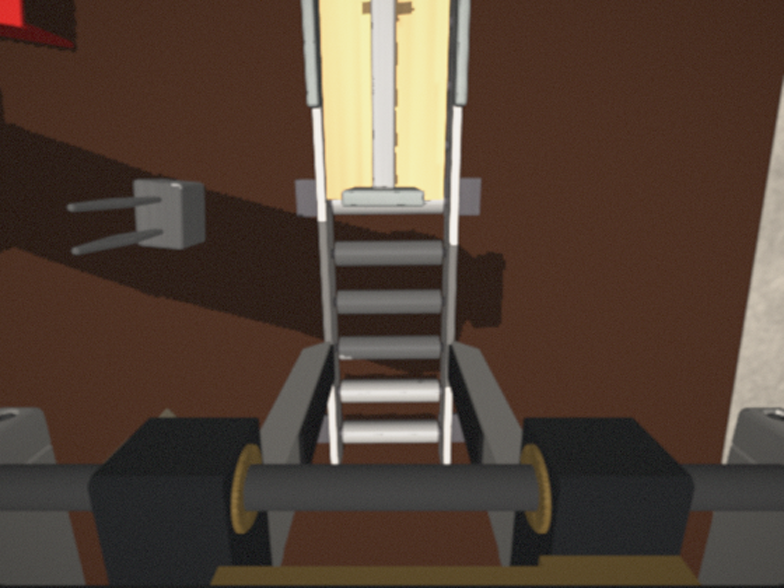

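```bash
python3 - <<'E'
from bp import bp
import pickle
c=pickle.load(open("w2.pkl","rb"))
for px,z in [((384,189),101),((383.5,15),101),((342,205),113),((424,205),113),((422,189),113),((346,189),113)]: print(px,z,bp(c,(px[0]/1.4,px[1]/1.4),z))
E
```

```text
(384, 189) 101 [653.4 -16.4 101. ]
(383.5, 15) 101 [659.9  78.3 101. ]
(342, 205) 113 [627.7 -23.6 113. ]
(424, 205) 113 [676.9 -26.9 113. ]
(422, 189) 113 [676.1 -17.5 113. ]
(346, 189) 113 [631.  -14.5 113. ]
```

Emit:
arm_command(rows=[[[-0.58,-0.55,0.09,-0.52],[-0.58,-0.55,0.09,-0.52],[-0.58,-0.55,0.09,-0.52],[-0.58,-0.55,0.09,-0.52],[-0.58,-0.55,0.09,-0.52],[-0.58,-0.55,0.09,-0.52],[-0.58,-0.55,0.09,-0.52],[-0.58,-0.55,0.09,-0.52]]])

```text
clock: 8.87
eef_pos: [537.7, -240.7, 202.8]
tcp_rot: [0.572, 0.82, 0.0, 0.0]
contact_force: [-0.1, -0.8, 0.5]
gripper_width: 0.848
finger_force: 0.0
```

Emit:
arm_command(rows=[[[0.15,-0.47,0.08,-0.3],[0.15,-0.47,0.08,-0.3],[0.15,-0.47,0.08,-0.3],[0.15,-0.47,0.08,-0.3],[0.15,-0.47,0.08,-0.3],[0.15,-0.47,0.08,-0.3],[0.15,-0.47,0.08,-0.3],[0,0,0,0]]])

```text
clock: 9.53
eef_pos: [433.6, -254.2, 185.9]
tcp_rot: [0.485, 0.875, 0.0, -0.0]
contact_force: [0.3, -0.2, -0.1]
gripper_width: 0.849
finger_force: 0.0
```

```bash
python3 - <<'E'
from plan import plan
from station import robot
import cv2,pickle
c=robot.camera_model("wrist")
im=robot.snapshot("wrist");cv2.imwrite("pics/w3.png",cv2.resize(im[:,:,::-1],None,fx=1.4,fy=1.4,interpolation=cv2.INTER_CUBIC))
pickle.dump(c,open("w3.pkl","wb"))
plan([(421.8,-256.9,100,124)])
E
```

```text
now [ 435.1 -253.8  186.2] th 122.0 t 9.58 q [-0.04  0.29  0.59  1.97 -0.2   0.94  1.21] F [ 1.3 -1.2  1. ] w 0.85 ff 0.0
(421.8, -256.9, 100, 124) 8 rows [ 0.019 -0.054  0.359 -0.044]
```

View pics/w3.png

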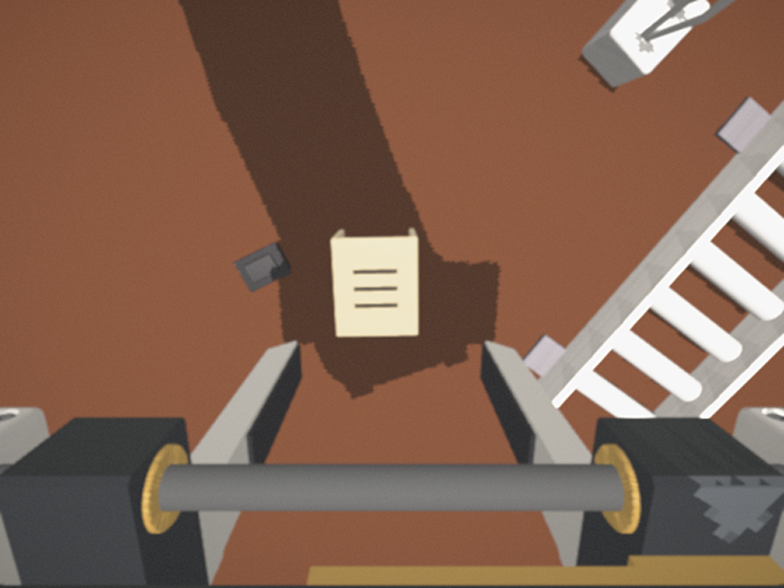

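The wrist view shows the beige short cover with roof corners (332,238), (418,236), (419,334) and (336,336). The switch is at (263,266), outside the left finger's path.

```bash
python3 - <<'E'
from bp import bp
from plan import plan
import pickle,numpy as np
c=pickle.load(open("w3.pkl","rb"))
P=np.array([bp(c,(u/1.4,v/1.4),50) for u,v in [(332,238),(418,236),(419,334),(336,336)]])
m=P.mean(0);l=(P[0]+P[1]-P[2]-P[3])/2;print(P,m,np.linalg.norm(l),np.degrees(np.arctan2(l[1],l[0])),np.linalg.norm(P[1]-P[0]))
print(bp(c,(263/1.4,266/1.4),22))
plan([(m[0],m[1],50,np.degrees(np.arctan2(l[1],l[0])))])
E
```

```text
[[ 379.9 -241.3   50. ]
 [ 427.7 -209.8   50. ]
 [ 466.1 -267.6   50. ]
 [ 417.  -300.    50. ]] [ 422.675 -254.675   50.   ] 69.41271497355513 122.94600832309114 57.24587321370861
[ 345.7 -291.8   22. ]
now [ 435.1 -253.8  186.2] th 122.0 t 9.58 q [-0.04  0.29  0.59  1.97 -0.2   0.94  1.21] F [ 1.3 -1.2  1. ] w 0.85 ff 0.0
(np.float64(422.67499999999995), np.float64(-254.675), 50, np.float64(122.94600832309114)) 8 rows [ 0.025 -0.046  0.567 -0.021]
```

Emit:
arm_command(rows=[[[0.05,-0.1,0.6,-0.05],[0.05,-0.1,0.6,-0.05],[0.05,-0.1,0.6,-0.05],[0.05,-0.07,0.6,0],[0,0,0.6,0],[0,0,0.6,0],[0,0,0.6,0],[0,0,0.4,0]]])

```text
clock: 10.25
eef_pos: [423.6, -254.1, 46.6]
tcp_rot: [0.478, 0.878, 0.0, -0.0]
contact_force: [0.3, -0.2, -1.4]
gripper_width: 0.85
finger_force: 0.0
```

Emit:
arm_command(rows=[[[0,0,0,0],[0,0,0,0],[0,0,0,0],[0,0,0,0],[0,0,0,0],[0,0,0,0],[0,0,0,0],[0,0,0,0]]], fingers=-1, newtons=20)

```text
clock: 10.92
eef_pos: [423.8, -254.8, 49.0]
tcp_rot: [0.478, 0.878, 0.0, 0.001]
contact_force: [-1.0, 0.1, 6.8]
gripper_width: 0.619
finger_force: 20.0
```

```bash
python3 - <<'E'
from plan import plan
plan([(424,-254,230,123),(560,-130,235,105),(665,0,235,86.2),(665,155.4,220,86.2)])
E
```

```text
now [ 423.8 -254.8   49. ] th 122.9 t 10.92 q [ 0.09  0.5   0.48  2.08 -0.38  0.64  1.39] F [-1.   0.1  6.8] w 0.619 ff 20.0
(424, -254, 230, 123) 8 rows [ 0.002  0.003 -0.754 -0.002]
(560, -130, 235, 105) 8 rows [ 0.228  0.735 -0.021  0.393]
(665, 0, 235, 86.2) 8 rows [0.488 0.501 0.    0.41 ]
(665, 155.4, 220, 86.2) 8 rows [ 0.646 -0.043  0.062  0.   ]
```

Emit:
arm_command(rows=[[[0,0,-0.4,0],[0,0,-0.8,0],[0,0,-0.8,0],[0,0,-0.8,0],[0,0,-0.8,0],[0,0,-0.8,0],[0,0,-0.8,0],[0,0,-0.8,0]]])

```text
clock: 11.58
eef_pos: [422.7, -254.6, 230.3]
tcp_rot: [0.478, 0.878, 0.0, 0.0]
contact_force: [-0.1, -0.1, -0.4]
gripper_width: 0.618
finger_force: 20.0
```

Emit:
arm_command(rows=[[[0.23,0.74,-0.02,0.39],[0.23,0.74,-0.02,0.39],[0.23,0.74,-0.02,0.39],[0.23,0.74,-0.02,0.39],[0.23,0.74,-0.02,0.39],[0.23,0.74,-0.02,0.39],[0.23,0.74,-0.02,0.39],[0.23,0.74,-0.02,0.39]]])

```text
clock: 12.25
eef_pos: [560.6, -128.9, 234.1]
tcp_rot: [0.61, 0.793, 0.0, 0.0]
contact_force: [-0.5, -0.6, -1.1]
gripper_width: 0.617
finger_force: 20.0
```

Emit:
arm_command(rows=[[[0.49,0.5,0,0.41],[0.49,0.5,0,0.41],[0.49,0.5,0,0.41],[0.49,0.5,0,0.41],[0.49,0.5,0,0.41],[0.49,0.5,0,0.41],[0.49,0.5,0,0.41],[0.49,0.5,0,0.41]]])

```text
clock: 12.92
eef_pos: [665.2, 1.5, 234.2]
tcp_rot: [0.731, 0.683, 0.0, 0.0]
contact_force: [-0.5, -0.6, -0.4]
gripper_width: 0.613
finger_force: 20.0
```

Emit:
arm_command(rows=[[[0.65,-0.04,0.06,0],[0.65,-0.04,0.06,0],[0.65,-0.04,0.06,0],[0.65,-0.04,0.06,0],[0.65,-0.04,0.06,0],[0.65,-0.04,0.06,0],[0.65,-0.04,0.06,0],[0.65,-0.04,0.06,0]]])

```text
clock: 13.58
eef_pos: [665.3, 157.7, 219.7]
tcp_rot: [0.73, 0.683, 0.0, 0.0]
contact_force: [-0.2, -0.2, -0.2]
gripper_width: 0.615
finger_force: 20.0
```

```bash
python3 - <<'E'
from plan import plan
from station import robot
import cv2
plan([(664.8,155.4,125,86.2)])
D=robot.snapshot("side")[:,:,::-1]; S=robot.snapshot("scene")[:,:,::-1]
cv2.imwrite("pics/h4.png",cv2.resize(cv2.hconcat([D[150:350,280:410],S[160:360,150:280]]),None,fx=3,fy=3,interpolation=cv2.INTER_CUBIC)[:600])
plan([(664.8,155.4,125,86.2)])
E
```

```text
now [665.3 157.7 219.7] th 86.2 t 13.58 q [-0.65  0.59  0.55  1.48 -0.32  1.17 -0.11] F [-0.2 -0.2 -0.2] w 0.615 ff 20.0
(664.8, 155.4, 125, 86.2) 8 rows [-0.01  -0.001  0.395  0.   ]
now [664.8 160.9 219. ] th 86.5 t 13.68 q [-0.65  0.59  0.55  1.48 -0.32  1.17 -0.11] F [-0.1 -0.5 -1. ] w 0.615 ff 20.0
(664.8, 155.4, 125, 86.2) 8 rows [-0.023  0.001  0.392  0.006]
```

View pics/h4.png

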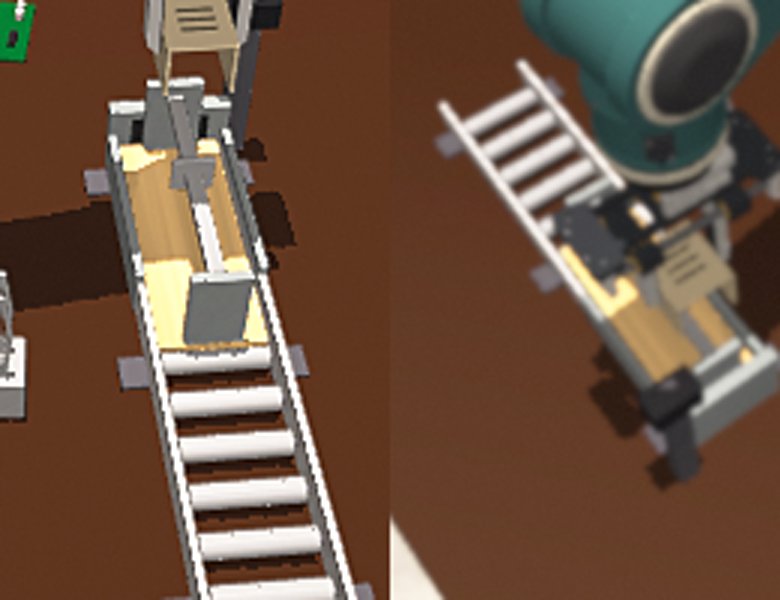

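The carrier is home in this view. The short cover is held level above the short span, at about (200,40) in the left half.

Emit:
arm_command(rows=[[[-0.05,0,0.3,0],[-0.03,0,0.3,0],[0,0,0.3,0],[0,0,0.3,0],[0,0,0.3,0],[0,0,0.15,0],[0,0,0,0],[0,0,0,0]]])

```text
clock: 14.35
eef_pos: [665.5, 154.3, 168.8]
tcp_rot: [0.73, 0.683, -0.0, 0.0]
contact_force: [-0.2, 0.1, 0.2]
gripper_width: 0.614
finger_force: 20.0
```

```bash
python3 - <<'E'
from plan import plan
from station import robot
from fit import *
import cv2
plan([(664.3,154.5,110,86.2)])
D=robot.snapshot("side")[:,:,::-1]; W=robot.snapshot("wrist")[:,:,::-1]
plan([(664.3,154.5,110,86.2)])
a=cv2.resize(D[150:260,290:390],(500,550),interpolation=cv2.INTER_CUBIC);b=cv2.resize(W[100:320,180:300],(300,550),interpolation=cv2.INTER_CUBIC)
cv2.imwrite("pics/h5.png",cv2.hconcat([a,b]))
E
```

```text
now [665.5 154.3 168.8] th 86.2 t 14.35 q [-0.63  0.63  0.53  1.52 -0.35  1.08 -0.08] F [-0.2  0.1  0.2] w 0.614 ff 20.0
(664.3, 154.5, 110, 86.2) 8 rows [ 0.001 -0.005  0.245  0.   ]
now [665.7 154.4 169.4] th 86.2 t 14.45 q [-0.63  0.63  0.53  1.52 -0.35  1.08 -0.08] F [-1.   0.4 -1. ] w 0.616 ff 20.0
(664.3, 154.5, 110, 86.2) 8 rows [ 0.    -0.006  0.248  0.   ]
```

View pics/h5.png

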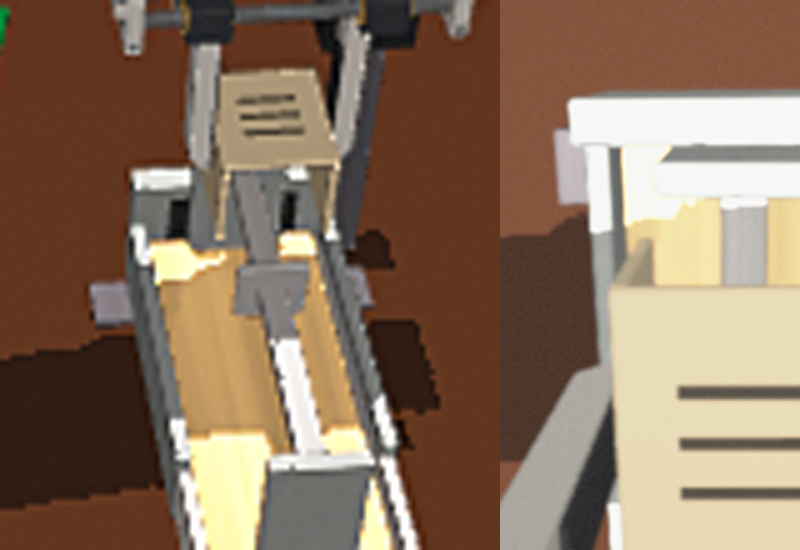

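The cover straddles the bar and sits between the divider (270,290) and the bay end plate. I'll lower it.

Emit:
arm_command(rows=[[[0,-0.05,0.25,0],[0,0,0.25,0],[0,0,0.25,0],[0,0,0.25,0],[0,0,0.25,0],[0,0,0.25,0],[0,0,0.2,0],[0,0,0.2,0]]])

```text
clock: 15.12
eef_pos: [663.9, 154.5, 111.2]
tcp_rot: [0.73, 0.683, -0.0, -0.0]
contact_force: [-0.2, 0.2, -1.7]
gripper_width: 0.619
finger_force: 20.0
```

Emit:
arm_command(rows=[[[0,0,0.06,0],[0,0,0.06,0],[0,0,0.04,0],[0,0,0.04,0],[0,0,0,0],[0,0,0,0],[0,0,0,0],[0,0,0,0]]])

```text
clock: 15.78
eef_pos: [664.0, 154.5, 106.1]
tcp_rot: [0.73, 0.683, 0.0, 0.0]
contact_force: [-0.2, -0.2, -0.3]
gripper_width: 0.619
finger_force: 20.0
```

Emit:
arm_command(rows=[[[0,0,0.03,0],[0,0,0.03,0],[0,0,0.03,0],[0,0,0.03,0],[0,0,0,0],[0,0,0,0],[0,0,0,0],[0,0,0,0]]])

```text
clock: 16.45
eef_pos: [664.4, 154.6, 103.9]
tcp_rot: [0.73, 0.683, 0.001, 0.0]
contact_force: [-8.1, 0.4, 18.5]
gripper_width: 0.614
finger_force: 20.0
```

Emit:
arm_command(rows=[[[0,0,-0.02,0],[0,0,0,0],[0,0,0,0],[0,0,0,0],[0,0,-0.15,0],[0,0,-0.3,0],[0,0,-0.5,0],[0,0,-0.8,0]]], fingers=0.7)

```text
clock: 17.12
eef_pos: [663.3, 154.3, 155.7]
tcp_rot: [0.73, 0.683, -0.001, -0.0]
contact_force: [-0.1, -0.0, 0.4]
gripper_width: 0.849
finger_force: 0.0
```

Emit:
arm_command(rows=[[[0,0,-0.8,0],[0,0,-0.8,0],[0,0,-0.8,0],[0,0,-0.8,0],[0,0,-0.2,0],[0,0,0,0],[0,0,0,0],[0,0,0,0]]])

```text
clock: 17.78
eef_pos: [663.5, 154.5, 256.6]
tcp_rot: [0.73, 0.683, -0.001, -0.0]
contact_force: [0.2, -0.2, -0.7]
gripper_width: 0.852
finger_force: 0.0
```

```bash
python3 - <<'E'
from plan import plan
plan([(540,220,230,115),(436,281,190,143.4)])
E
```

```text
now [663.5 154.5 256.6] th 86.2 t 17.78 q [-0.65  0.55  0.57  1.44 -0.3   1.24 -0.12] F [ 0.2 -0.2 -0.7] w 0.852 ff 0.0
(540, 220, 230, 115) 8 rows [ 0.352 -0.472  0.111 -0.628]
(436, 281, 190, 143.4) 8 rows [ 0.47  -0.192  0.167 -0.62 ]
```

Emit:
arm_command(rows=[[[0.35,-0.47,0.11,-0.63],[0.35,-0.47,0.11,-0.63],[0.35,-0.47,0.11,-0.63],[0.35,-0.47,0.11,-0.63],[0.35,-0.47,0.11,-0.63],[0.35,-0.47,0.11,-0.63],[0.35,-0.47,0.11,-0.63],[0.35,-0.47,0.11,-0.63]]])

```text
clock: 18.45
eef_pos: [539.5, 219.8, 229.8]
tcp_rot: [0.535, 0.845, -0.001, -0.0]
contact_force: [-0.2, 0.2, -0.2]
gripper_width: 0.849
finger_force: 0.0
```

Emit:
arm_command(rows=[[[0.5,-0.2,0.17,-0.65],[0.5,-0.2,0.17,-0.65],[0.5,-0.2,0.17,-0.65],[0.5,-0.2,0.17,-0.65],[0.5,-0.2,0.17,-0.65],[0.5,-0.2,0.17,-0.65],[0.5,-0.2,0.17,-0.65],[0.2,-0.1,0.17,-0.4]]])

```text
clock: 19.12
eef_pos: [436.9, 280.9, 189.1]
tcp_rot: [0.311, 0.95, -0.001, -0.001]
contact_force: [0.9, 0.5, -0.6]
gripper_width: 0.851
finger_force: 0.0
```

Emit:
arm_command(rows=[[[0,0,0,0],[0,0,0,0],[0,0,0,0],[0,0,0,0],[0,0,0,0],[0,0,0,0],[0,0,0,0],[0,0,0,0]]])

```text
clock: 19.78
eef_pos: [439.3, 280.2, 190.3]
tcp_rot: [0.314, 0.95, -0.0, 0.0]
contact_force: [0.1, -0.5, 0.2]
gripper_width: 0.848
finger_force: 0.0
```

```bash
python3 - <<'E'
from plan import plan
from bp import bp
from station import robot
import cv2,pickle,numpy as np
c=robot.camera_model("wrist")
im=robot.snapshot("wrist");cv2.imwrite("pics/w6.png",im[:,:,::-1]);pickle.dump(c,open("w6.pkl","wb"))
h=cv2.cvtColor(im,cv2.COLOR_RGB2HSV)
m=((h[:,:,0]>18)&(h[:,:,0]<32)&(h[:,:,1]>15)&(h[:,:,1]<110)&(h[:,:,2]>150)).astype(np.uint8)
m[240:]=0 if False else m[240:]
m=cv2.morphologyEx(m,cv2.MORPH_CLOSE,np.ones((7,7)))
for k in cv2.findContours(m,cv2.RETR_EXTERNAL,2)[0]:
    if cv2.contourArea(k)>300:
        r=cv2.boxPoints(cv2.minAreaRect(k));a=cv2.approxPolyDP(k,4,True)[:,0]
        print(cv2.contourArea(k),a.tolist(),[im[int(y),int(x)].tolist() for x,y in [a.mean(0)]])
        P=np.array([bp(c,p,50) for p in a]);print(P.tolist())
plan([(421.6,293.4,55,143.4)])
E
```

```text
1272.0 [[323, 365], [250, 404], [240, 404], [293, 404], [319, 394], [323, 403], [321, 392], [329, 389]] [[228, 197, 139]]
[[617.0, 211.2, 50.0], [611.6, 109.8, 50.0], [604.5, 100.2, 50.0], [642.0, 150.9, 50.0], [648.2, 184.1, 50.0], [662.0, 180.4, 50.0], [647.2, 187.7, 50.0], [649.2, 197.7, 50.0]]
3560.0 [[249, 146], [251, 235], [307, 235], [309, 183], [296, 181], [294, 174], [250, 169]] [[167, 153, 128]]
[[374.1, 294.3, 50.0], [444.1, 242.0, 50.0], [477.6, 287.1, 50.0], [435.6, 319.0, 50.0], [426.6, 310.2, 50.0], [420.0, 312.6, 50.0], [391.4, 282.0, 50.0]]
now [439.2 280.2 190.3] th 143.4 t 19.83 q [-0.9   0.29  0.32  1.92 -0.11  0.95  0.41] F [-1.  -0.6 -0.4] w 0.852 ff 0.0
(421.6, 293.4, 55, 143.4) 8 rows [0.092 0.    0.564 0.001]
```

The near roof corners give a cover centre of (420.7,294.4), yaw 143.4° and width 56 mm, which agrees with the two-view fit (421.6,293.4). I'll descend with the fingertips above the standoff's top at 28 mm.

Emit:
arm_command(rows=[[[0.3,0,0.6,0],[0.3,0,0.6,0],[0.15,0,0.6,0],[0,0,0.6,0],[0,0,0.6,0],[0,0,0.6,0],[0,0,0.55,0],[0,0,0.35,0]]])

```text
clock: 20.5
eef_pos: [420.6, 293.3, 53.8]
tcp_rot: [0.314, 0.95, -0.001, -0.0]
contact_force: [0.3, 0.4, -0.8]
gripper_width: 0.849
finger_force: 0.0
```

Emit:
arm_command(rows=[[[0,0,0,0],[0,0,0,0],[0,0,0,0],[0,0,0,0],[0,0,0,0],[0,0,0,0],[0,0,0,0],[0,0,0,0]]], fingers=-1, newtons=20)

```text
clock: 21.17
eef_pos: [421.6, 294.0, 56.2]
tcp_rot: [0.314, 0.95, 0.001, 0.0]
contact_force: [-1.5, -0.5, 9.3]
gripper_width: 0.613
finger_force: 20.0
```

```bash
python3 - <<'E'
from plan import plan
plan([(421,294,240,143.4),(550,170,240,110),(656.5,44.6,240,86.2)])
E
```

```text
now [421.6 294.   56.2] th 143.5 t 21.17 q [-0.88  0.48  0.26  2.03 -0.19  0.66  0.44] F [-1.5 -0.5  9.3] w 0.613 ff 20.0
(421, 294, 240, 143.4) 8 rows [ 0.002 -0.001 -0.766  0.001]
(550, 170, 240, 110) 8 rows [-0.75   0.097  0.     0.729]
(656.5, 44.6, 240, 86.2) 8 rows [-0.593  0.353  0.     0.519]
```

Emit:
arm_command(rows=[[[0,0,-0.3,0],[0,0,-0.7,0],[0,0,-0.85,0],[0,0,-0.85,0],[0,0,-0.85,0],[0,0,-0.85,0],[0,0,-0.85,0],[0,0,-0.85,0]]])

```text
clock: 21.83
eef_pos: [420.8, 293.3, 240.4]
tcp_rot: [0.314, 0.95, 0.0, 0.0]
contact_force: [-0.6, -0.8, -1.5]
gripper_width: 0.614
finger_force: 20.0
```

Emit:
arm_command(rows=[[[-0.75,0.1,0,0.73],[-0.75,0.1,0,0.73],[-0.75,0.1,0,0.73],[-0.75,0.1,0,0.73],[-0.75,0.1,0,0.73],[-0.75,0.1,0,0.73],[-0.75,0.1,0,0.73],[-0.75,0.1,0,0.73]]])

```text
clock: 22.5
eef_pos: [551.8, 167.8, 237.5]
tcp_rot: [0.576, 0.817, -0.001, 0.0]
contact_force: [-0.1, -0.5, -0.8]
gripper_width: 0.617
finger_force: 20.0
```

Emit:
arm_command(rows=[[[-0.6,0.35,0,0.52],[-0.6,0.35,0,0.52],[-0.6,0.35,0,0.52],[-0.6,0.35,0,0.52],[-0.6,0.35,0,0.52],[-0.6,0.35,0,0.52],[-0.6,0.35,0,0.52],[-0.6,0.35,0,0.52]]])

```text
clock: 23.17
eef_pos: [657.3, 40.6, 237.4]
tcp_rot: [0.732, 0.681, -0.001, 0.0]
contact_force: [-0.3, 0.1, -1.2]
gripper_width: 0.614
finger_force: 20.0
```

Emit:
arm_command(rows=[[[0,0,0.3,0],[0,0,0.3,0],[0,0,0.3,0],[0,0,0.3,0],[0,0,0.3,0],[0,0,0.2,0],[0,0,0,0],[0,0,0,0]]])

```text
clock: 23.83
eef_pos: [656.7, 43.3, 187.1]
tcp_rot: [0.73, 0.683, -0.0, -0.0]
contact_force: [0.1, 0.7, -0.5]
gripper_width: 0.617
finger_force: 20.0
```

```bash
python3 - <<'E'
from plan import plan
from station import robot
import cv2
plan([(656.8,43.8,118,86.2)])
D=robot.snapshot("side")[:,:,::-1]; S=robot.snapshot("scene")[:,:,::-1]; W=robot.snapshot("wrist")[:,:,::-1]
for n,i in zip("DSW",(D,S,W)): cv2.imwrite(f"pics/h7{n}.png",i)
a=cv2.resize(D[150:270,290:390],(500,600),interpolation=cv2.INTER_CUBIC);b=cv2.resize(W[80:320,220:340],(300,600),interpolation=cv2.INTER_CUBIC)
cv2.imwrite("pics/h7.png",cv2.hconcat([a,b]))
E
```

```text
now [656.7  43.3 187.1] th 86.2 t 23.83 q [-0.51  0.58  0.58  1.58 -0.34  1.09  0.09] F [ 0.1  0.7 -0.5] w 0.617 ff 20.0
(656.8, 43.8, 118, 86.2) 8 rows [ 0.002  0.     0.288 -0.   ]
```

Emit:
arm_command(rows=[[[0.01,0,0.3,0],[0,0,0.3,0],[0,0,0.3,0],[0,0,0.3,0],[0,0,0.3,0],[0,0,0.3,0],[0,0,0.25,0],[0,0,0.2,0]]])

```text
clock: 24.65
eef_pos: [656.6, 43.3, 118.6]
tcp_rot: [0.73, 0.683, -0.0, -0.0]
contact_force: [-0.5, 0.4, -1.3]
gripper_width: 0.616
finger_force: 20.0
```

Emit:
arm_command(rows=[[[0,0,0.05,0],[0,0,0.05,0],[0,0,0.03,0],[0,0,0.03,0],[0,0,0,0],[0,0,0,0],[0,0,0,0],[0,0,0,0]]])

```text
clock: 25.32
eef_pos: [656.8, 43.4, 115.1]
tcp_rot: [0.73, 0.683, 0.0, 0.0]
contact_force: [-0.2, 0.9, -1.8]
gripper_width: 0.616
finger_force: 20.0
```

Emit:
arm_command(rows=[[[0,0,0.04,0],[0,0,0.03,0],[0,0,0.03,0],[0,0,0.03,0],[0,0,0.03,0],[0,0,0,0],[0,0,0,0],[0,0,0,0]]])

```text
clock: 25.98
eef_pos: [657.0, 43.3, 111.2]
tcp_rot: [0.73, 0.683, 0.0, 0.0]
contact_force: [-6.0, -0.2, 13.4]
gripper_width: 0.617
finger_force: 20.0
```

Contact came at the predicted height of 111. I'll release and lift, then move aside toward the trailing end for a clear view.

Emit:
arm_command(rows=[[[0,0,-0.02,0],[0,0,0,0],[0,0,0,0],[0,0,0,0],[0,0,-0.15,0],[0,0,-0.3,0],[0,0,-0.5,0],[0,0,-0.8,0]]], fingers=0.7)

```text
clock: 26.65
eef_pos: [656.0, 43.3, 163.0]
tcp_rot: [0.73, 0.683, -0.001, -0.001]
contact_force: [-0.4, 0.6, 0.2]
gripper_width: 0.854
finger_force: 0.0
```

Emit:
arm_command(rows=[[[0,0,-0.8,0],[0,0,-0.8,0],[-0.5,0,-0.8,0],[-0.9,0,-0.5,0],[-0.9,0,0,0],[-0.9,0,0,0],[-0.9,0,0,0],[-0.5,0,0,0]]])

```text
clock: 27.32
eef_pos: [647.0, -97.8, 251.5]
tcp_rot: [0.731, 0.682, -0.0, 0.001]
contact_force: [-0.0, 0.1, 0.1]
gripper_width: 0.85
finger_force: 0.0
```

```bash
python3 - <<'E'
from plan import plan
from station import robot
import cv2,pickle
plan([])
D=robot.snapshot("side")[:,:,::-1]; S=robot.snapshot("scene")[:,:,::-1]
c=robot.camera_model("wrist");W=robot.snapshot("wrist")[:,:,::-1];pickle.dump(c,open("w8.pkl","wb"))
plan([])
a=cv2.resize(D[160:270,300:380],(436,600),interpolation=cv2.INTER_CUBIC);b=cv2.resize(W[0:240,210:355],(362,600),interpolation=cv2.INTER_CUBIC)
cv2.imwrite("pics/h8.png",cv2.hconcat([a,b]));cv2.imwrite("pics/h8S.png",S);cv2.imwrite("pics/h8W.png",W)
E
```

```text
now [647.  -97.8 251.5] th 86.0 t 27.32 q [-0.33  0.52  0.63  1.53 -0.32  1.2   0.28] F [-0.   0.1  0.1] w 0.85 ff 0.0
now [647.5 -95.1 250.8] th 86.1 t 27.47 q [-0.34  0.52  0.63  1.53 -0.32  1.2   0.28] F [-0.6  0.4 -0.1] w 0.847 ff 0.0
```

View pics/h8.png

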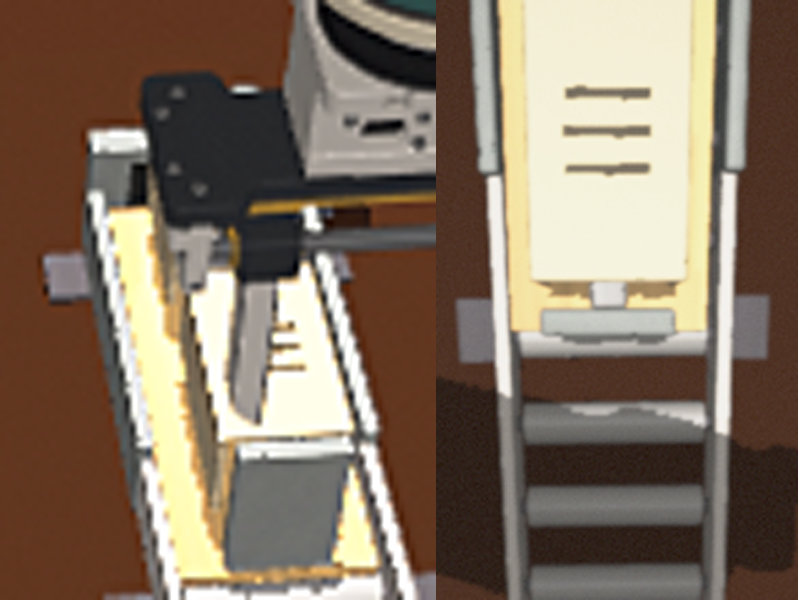

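The long cover sits flat and straight, centred on the bar: roof (527–690, 282), bar at 608. I'll check numerically that the carrier is home, then move away and check the short cover from the fixed cameras in code.

Emit:
arm_command(rows=[[[-0.8,-0.4,0,0],[-0.8,-0.4,0,0],[-0.8,-0.4,0,0],[-0.8,-0.4,0,0],[-0.8,-0.4,0,0],[-0.8,-0.4,0,0],[-0.4,-0.4,0,0],[0,0,0,0]]])

```text
clock: 28.13
eef_pos: [551.3, -246.2, 250.7]
tcp_rot: [0.731, 0.682, -0.0, 0.0]
contact_force: [-0.9, -0.4, -0.4]
gripper_width: 0.848
finger_force: 0.0
```

```bash
python3 - <<'E'
from fit import *
from bp import bp
import pickle,cv2
c=pickle.load(open("w8.pkl","rb"))
for p,z in [((252.1,134.2),113),((305.7,134.2),113),((247,112.9),105),((310.5,112.9),105)]: print(z,bp(c,p,z))
car=np.array([659.8,92,26,-0.067])
for n in("scene","side"):
    im=robot.snapshot(n);cv2.imwrite(f"pics/e_{n}.png",im[:,:,::-1])
    h=cv2.cvtColor(im,cv2.COLOR_RGB2HSV)
    m=((h[:,:,0]>15)&(h[:,:,0]<35)&(h[:,:,1]<60)&(h[:,:,1]>10)&(h[:,:,2]>225)).astype(np.uint8)
    m=cv2.morphologyEx(m,cv2.MORPH_CLOSE,np.ones((3,3)))
    for k in cv2.findContours(m,cv2.RETR_EXTERNAL,2)[0]:
        if cv2.contourArea(k)>60: print(n,cv2.contourArea(k),cv2.approxPolyDP(k,2,True)[:,0].tolist())
    for nm,y,L in(("long",-47.5,50),("short",63.5,35)):
        print(n,nm,"expected roof",np.round(proj(C[n],place(car,[(a*29,y+b*L,79) for a,b in((-1,-1),(-1,1),(1,1),(1,-1))]))).tolist())
E
```

```text
113 [628.  -24.4 113. ]
113 [676.7 -27.9 113. ]
105 [624.5  -5.4 105. ]
105 [682.6  -9.5 105. ]
scene 2806.5 [[554, 361], [539, 360], [535, 344], [474, 419], [531, 419], [531, 393], [536, 396], [539, 391], [544, 392], [545, 386], [553, 387], [559, 392], [559, 386], [556, 384], [559, 378], [548, 369], [549, 365], [553, 366]]
scene 328.0 [[556, 317], [539, 337], [541, 344], [559, 342], [559, 322]]
scene 436.0 [[252, 254], [241, 257], [235, 263], [247, 280], [256, 277], [263, 270]]
scene 572.0 [[212, 233], [228, 255], [242, 251], [243, 243], [227, 222]]
scene 31333.0 [[0, 124], [0, 292], [5, 292], [6, 301], [14, 298], [14, 304], [31, 302], [35, 318], [39, 320], [21, 340], [17, 339], [7, 344], [5, 336], [11, 333], [4, 327], [4, 323], [18, 321], [14, 318], [0, 317], [0, 332], [3, 333], [0, 347], [4, 345], [7, 348], [3, 353], [5, 357], [0, 358], [0, 366], [6, 364], [0, 370], [0, 395], [4, 396], [5, 403], [10, 404], [8, 408], [0, 409], [0, 419], [21, 419], [24, 415], [29, 415], [26, 412], [26, 401], [32, 399], [36, 401], [32, 408], [42, 413], [41, 419], [67, 419], [67, 402], [82, 407], [71,
[... 783 characters left out ...]
5, 123], [20, 117], [15, 118], [17, 114], [12, 107]]
side 19401.5 [[342, 81], [349, 82], [355, 87], [372, 84], [384, 86], [387, 97], [407, 125], [415, 149], [495, 293], [559, 416], [559, 394], [554, 400], [553, 394], [549, 391], [552, 388], [557, 392], [559, 386], [551, 387], [551, 379], [548, 382], [542, 380], [548, 376], [544, 374], [545, 371], [549, 370], [552, 375], [552, 363], [559, 364], [555, 368], [559, 375], [559, 255], [433, 75]]
side 201.0 [[202, 30], [195, 35], [191, 29], [177, 56], [181, 54], [184, 58]]
side long expected roof [[340.0, 239.0], [334.0, 209.0], [357.0, 207.0], [365.0, 237.0]]
side short expected roof [[332.0, 201.0], [328.0, 183.0], [350.0, 181.0], [355.0, 200.0]]
```

The carrier is unmoved and home: its trailing face is at y=-26 against -25 right after the push. Both roofs project where they should, within 1–2 px. I'll hand in.

```bash
python3 -c "
from station import robot
print(robot.sign_off())"
```

```text
the job is handed in; nothing more can be done
None
```

The job is handed in at about 28 s of the 72 s allowed: the carrier is home against the end stop, both covers hang on their spans, and my last camera check agreed within 1–2 px (no verdict was returned).

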